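Open the drawer, unscrew the jar's tight cap and hold it just above

ROBOT

A 6-joint arm with a two-finger parallel gripper is mounted at the origin on a cart in front of the work surface, level with it; the furniture and walls round the work are solid. World frame = base frame: x ahead of the robot, y to its left, z up, the work surface at z = 0. Lengths are in mm, angles in rad, forces in N, time in s.
With the tool pointing down it reaches from about 275 to 825 mm from the base axis. Payload 5.2 kg.
Tool frame: the origin (TCP) lies at the very end of the fingers, on their centre line; the grasp point (between the pads) lies 19 mm behind it; z points along the fingers, y is the line along which they close (so a half turn about z gives the same grasp; the last joint's range is limited). The gripper opens to 93 mm and grips with 3 to 60 N. Pads are 15 mm wide; open, the fingers measure 128 mm over their backs; the gripper's body (75 mm by 188 mm) begins 65 mm behind the grasp point.
Start: joints at [0.982, 0.259, 1.535, -0, 1.348, -0.203], TCP at [206.944, 509.587, 218.653] pointing down, gripper open.
Joint ranges: [-3.14, 3.14], [-0.91, 2.08], [0.19, 2.58], [-1.22, 4.36], [0.22, 2.71], [-3.12, 3.12]. Speed limits (rad/s): [2.57, 2.57, 3.14, 3.14, 3.14, 3.14].

INTERFACE

Orientations are given as [roll, pitch, yaw] about the fixed x, y, z axes, in that order (R = Rz(yaw) Ry(pitch) Rx(roll)).
In Python, from bench import robot gives the robot as it stands. The module is installed in compiled form; this text tells all that it offers. Calls block until the motion is done:
- robot.move_ptp(position, orientation): joint-space move of the TCP to a pose.
- robot.move_linear(position, ori=None, speed=150, f_stop=None): straight line of the TCP; ori=None keeps the orientation; speed is the mean speed in mm/s. With f_stop (N) it stops when the force on the tool has changed by that much, and returns True; else False.
- robot.move_j(angles): joint-space move.
- robot.move_gripper(opening): opening from 0.0 (shut) to 1.0 (fully open); the grip force is fixed at half the most; returns when the fingers have stopped.
- robot.sleep(seconds).
- robot.inverse_kinematics(position, orientation): joint angles nearest the present ones, or None.
- robot.get_image(name): name is "side" or "top"; returns a dict with "img" (400x640x3 uint8, blue, green, red), "fovy" (degrees; the focal length in pixels is half the picture's height over the tangent of half this angle, whatever the lens; pixels are square), "cx", "cy" (the principal point, pixels), "k1" (the pictures are not rectified: a ray, as slopes to the right and down, at radius r is drawn at 1 + k1 r^2 times it, then the intrinsics apply), "eye" and "orientation" of the camera in the world. Camera axes: x right, y down, z forward; pixel columns grow to the right and rows downward; lengths in mm; the calibration is good to about 2 mm. A picture is of the moment at which its call begins. There is no depth.
A pose or a line that the arm cannot do raises robot.MotionError and nothing moves.
- robot.hand_in(): hands the job in; it is judged then, once.
Readings, each from a call of its own:
- robot.current_t(): time.
- robot.current_qpos(): joint angles.
- robot.current_joint_vel(): joint speeds.
- robot.current_joint_efforts(): joint torques, N m.
- robot.current_tcp_pos(): TCP position.
- robot.current_eef_rot(): TCP orientation.
- robot.current_contact_force(): force on the tool from outside, world axes, zero at the start.
- robot.current_ft_torque(): the same for the moment, N m.
- robot.current_gripper_width(): opening from 0.0 (shut) to 1.0 (fully open).
- robot.current_finger_force(): force on a finger pad.
Only numpy, scipy, OpenCV 4.12 (cv2) and the standard library are available. Lean on these libraries where they do the work, as an engineer would, in place of code of your own. Each camera call takes 0.05 s, during which the arm holds its last target. There are 200 camera calls.

TASK

Pull the small bench cabinet's drawer fully open, then unscrew the tight cap of the square jar, which stands in the drawer in a fitted well that braces it: turn the cap anticlockwise (seen from above) until its lugs let go, without dragging the jar up in its well. Then lift the cap straight up off the jar and finish while still holding it level over the jar, just above it (about 2 to 3 cm clear of the neck), with the drawer left open; do not let go of the cap or put it down, and leave the other things where they are.

Things in the scene. Friction and masses are not known exactly. Their poses are not given: they have to be found in the camera images.
- cabinet: Grey steel one-drawer bench cabinet, fixed, 190 x 190 mm, 102 mm high. Origin: centre of its underside; x points from front to back, so the drawer front faces -x and the drawer opens along -x. The case (roof) begins 80 mm in front of the origin. A padlock lies on the rear of the roof. Tall things stand left of it (black stand 0.30 m high, open carton, grinder): come in over them.
- drawer (a joint): The cabinet's drawer slide, m: 0 shut, grows as it is pulled out along the cabinet's -x, 0.15 fully open at the stop. Slides with about 2 N and stays where it is left. The drawer is 166 mm wide; side and back walls 36 mm above its floor, front panel 75 mm above its floor, its inner face 79 mm in front of the well's centre.
- drawer_handle (a point): Middle of the drawer's bar handle: a level round bar 10 mm thick, 64 mm long along the cabinet's y, its axis 40 mm in front of the drawer panel, 76 mm above the counter and 26 mm below the roof. 35 mm free between bar and panel for a finger from above. Moves with the drawer.
- drawer_well (a point): Centre of the floor (18 mm above the counter) of the square well in the middle of the drawer; moves with it. The well's walls, 25 mm high, stand 59 mm apart and keep the jar from turning more than about 0.06 rad. Axes as the cabinet's. With the drawer open this point lies 70 mm in front of the case.
- jar: White plastic jar, loose, 0.2 to 0.45 kg, standing in the well: square body 56 x 56 mm, 40 mm high, then a round neck 34 mm across with three lug ramps (44 mm across). Origin: centre of its underside; z up; x as the cabinet's. A small raised mark on its shoulder lies on its -x side (towards the drawer front).
- jar_neck (a point): Centre of the top of the jar's neck, 64 mm above the jar's underside. A sprung rubber sealing plate there presses the cap up with about 17 N (this makes it tight) and rises 2 mm when the cap lets go.
- cap: Black plastic ribbed round cap, 54 mm across, 27 mm high, 40 g, loose. Origin: centre of its underside; z up. Screwed on, its underside is 43 mm above the jar's (61 mm above the counter). The jar's shoulder, wider than the cap, lies 3 mm below it: keep fingertips at least 62 mm above the counter. Lifted before its lugs let go it drags the jar along.
- cap_bar (a point): Middle of a raised bar on the cap's top, which points along the cap's -x. Screwed on, the cap's yaw is 0.65 to 1.36 rad less than the jar's. Turned anticlockwise from above (yaw grows) it lets go when the bar is over the jar's mark (cap yaw = jar yaw, within 0.28 rad), after 0.4 to 1.0 rad; turned on it meets a stop. Takes 0.2 to 0.5 N m.
- grease_tin: Low round tin, 70 mm across and 24 mm high, left of the cabinet; a bystander. Origin: centre of its underside.
- lock_cylinder: Brass lock cylinder, 65 mm long, left of the cabinet; a bystander. Origin: centre of its underside.

How it is judged (in metres and radians):
On the way, in this order (a step that is already met when the one before it is completed fails the run):
1. the drawer is pulled open, 0.13 m or more (value of joint drawer above 0.13 m), for 0.2 s.
2. the cap is unscrewed and off: its underside is above the jar's neck while the jar stays down in its well (z of cap in the frame of jar above 0.066 m and z of jar in the frame of drawer_well below 0.01 m), for 0.2 s.
At the end, for the whole second after the job is handed in: Drawer still 0.12 m or more open; the fingers hold the cap (over 2 N), level within 0.2 rad, still, within 20 mm of the jar's axis, its underside 5 to 60 mm above the neck's top, touching neither jar nor cabinet; the jar upright on the floor of its well (within 6 mm) (value of joint drawer above 0.12 m and z of cap in the frame of jar between 0.069 and 0.124 m and horizontal distance between cap and jar below 0.02 m and angle between cap's own z axis and vertical below 0.2 rad and z of jar in the frame of drawer_well below 0.006 m and angle between jar's own z axis and vertical below 0.1 rad and contact force between the fingers and cap above 2 N and contact force between cap and jar below 0.2 N and contact force between cap and cabinet below 0.2 N and linear speed of cap below 0.03 m/s); the arm keeps its last pose, push and grip.
It fails at once if the jar is dragged up more than 12 mm in its well (z of jar in the frame of drawer_well above 0.012 m).
It fails at once if one of the other loose things is moved more than 30 mm (distance of any of grease_tin, lock_cylinder from where it was at the start of the episode above 0.03 m).
It also fails if it takes over 61 s, if anything falls off the work surface, if the arm or the gripper's body presses on something with over 40 N, if the wrist force passes 120 N, or if a joint passes its speed limit or range.

## Working session

There is one attempt and no reset: what is moved stays moved. The work goes in short steps, each a Python script; the robot and the scene stay as the last script left them, time stands still between calls to the robot, and variables do not carry over. Pictures are saved under pics/ and viewed, at most 10 in all, crops included, and the job is handed in when it is done.

```bash
mkdir -p pics; cat > h.py <<'E'
from bench import robot
import numpy as np, cv2
from scipy.spatial.transform import Rotation as R
def cam(name):
    d=robot.get_image(name); h,w=d['img'].shape[:2]
    d['f']=h/2/np.tan(np.radians(d['fovy'])/2); d['M']=R.from_euler('xyz',d['orientation']).as_matrix(); return d
def K(d): return np.array([[d['f'],0,d['cx']],[0,d['f'],d['cy']],[0,0,1.]])
def D(d): return np.array([d['k1'],0,0,0,0.])
def proj(d,P):
    P=np.atleast_2d(np.array(P,float)); Rm=d['M'].T
    return cv2.projectPoints(P,cv2.Rodrigues(Rm)[0],-Rm@np.array(d['eye'],float),K(d),D(d))[0][:,0]
def onplane(d,uv,z):
    n=cv2.undistortPoints(np.array(uv,float).reshape(-1,1,2),K(d),D(d))[:,0]
    r=np.c_[n,np.ones(len(n))]@d['M'].T; e=np.array(d['eye'],float)
    return e+r*((z-e[2])/r[:,2])[:,None]
E
python3 - <<'E'
from h import *
for n in('top','side'):
    d=cam(n); cv2.imwrite(f'pics/{n}0.png',d['img']); print(n,d['fovy'],d['cx'],d['cy'],d['k1'],d['eye'],d['orientation'])
print(robot.current_eef_rot(),robot.current_t())
E
```

```text
top 47.16747551163954 320.27315644204043 195.8275876164439 -0.0851944788649728 [ 516.37435621 -268.31369125  932.26796467] [-3.0793721   0.01803571 -1.58894426]
side 45.7918162406372 321.9287991592823 200.96483747015085 -0.11880644387059612 [285.16428464 151.64767149 773.67647985] [-2.52316969e+00  1.00932685e-03 -2.54750780e+00]
[-3.14001139e+00 -3.28803014e-04  2.75579225e+00] 0.1
```

View pics/top0.png

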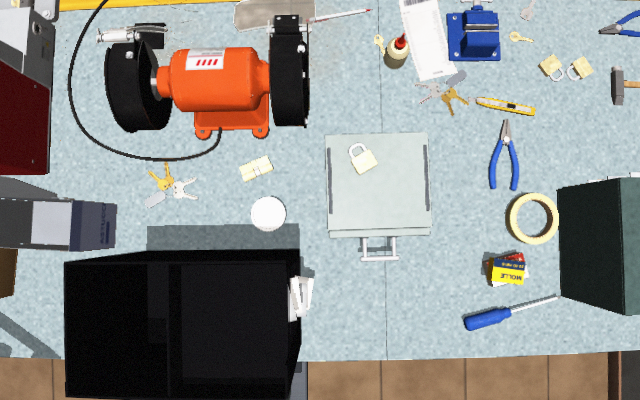

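View pics/side0.png

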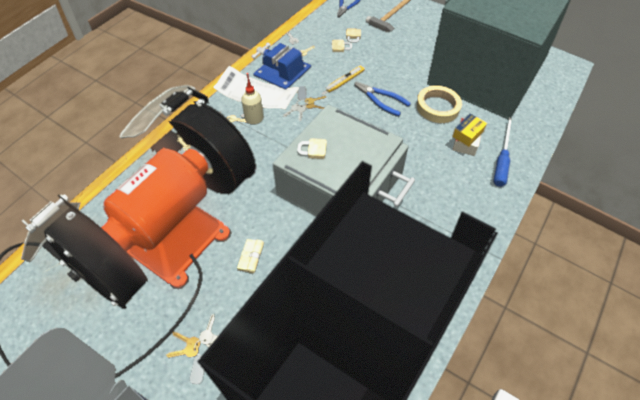

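The top picture shows the cabinet with roof corners at about (327,134), (428,132), (431,233), (328,235), and the handle bar at about (361–398, 256). The black open carton is left of and in front of it, and the grinder is behind-left. The side picture shows the handle at about (402,188), just clear of the carton's far rim at about (365,165). I'll enlarge the cabinet and fit its pose.

```bash
cat >> h.py <<'E'
def cab(p,pts):
    c,s=np.cos(p[2]),np.sin(p[2]); pts=np.atleast_2d(np.array(pts,float))
    return np.c_[p[0]+c*pts[:,0]-s*pts[:,1],p[1]+s*pts[:,0]+c*pts[:,1],pts[:,2]]
E
python3 - <<'E'
from h import *
from scipy.optimize import least_squares
d=cam('top')
print(onplane(d,[[327,134],[428,132],[431,233],[328,235]],102).round(1))
print(onplane(d,[[361,256],[398,256]],76).round(1))
m=[[95,95,102],[95,-95,102]]; uv=np.array([[327,134],[428,132]])
m+=[[-135-0,32,76],[-135,-32,76]]; uv=np.r_[uv,[[361,256],[398,256]]]
f=lambda p:(proj(d,cab(p[:3],np.array(m)+[[0,0,0]]*2+[[p[3],0,0]]*2) if 0 else cab(p[:3],np.array(m)+np.array([[0,0,0]]*2+[[p[3],0,0]]*2)))-uv).ravel()
s=least_squares(f,[600,-300,0,0]); print(s.x,s.fun.round(1))
im=cv2.resize(d['img'][120:270,310:450],None,fx=5,fy=4*1.0,interpolation=cv2.INTER_CUBIC) if 0 else cv2.resize(d['img'][120:270,310:450],None,fx=4,fy=4,interpolation=cv2.INTER_CUBIC)
def dr(P,c):
    q=((proj(d,P)-[310,120]+.5)*4).astype(int); cv2.polylines(im,[q],False,c,1)
p=s.x
dr(cab(p[:3],[[-80,-95,102],[95,-95,102],[95,95,102],[-80,95,102],[-80,-95,102]]),(0,0,255))
dr(cab(p[:3],[[-135+p[3],32,76],[-135+p[3],-32,76]]),(255,0,0))
cv2.imwrite('pics/fit1.png',im)
# carton rim near handle
print('carton corner if z=150..', [onplane(d,[[300,252],[292,345]],z).round(0)[:,:2].tolist() for z in (100,200,300)])
e=cam('side'); print([onplane(e,[[367,165],[495,232],[462,215]],z).round(0)[:,:2].tolist() for z in (100,150,200,300)])
E
```

```text
[[ 681.7 -268.7  102. ]
 [ 682.  -454.2  102. ]
 [ 497.1 -453.4  102. ]
 [ 497.2 -267.   102. ]]
[[ 456.5 -327.5   76. ]
 [ 455.1 -396.3   76. ]]
[ 5.86869692e+02 -3.61659136e+02  1.21947950e-03  3.94406346e+00] [-1.2  0.   1.3 -0.   1.3  0.4 -1.4 -0.4]
carton corner if z=150.. [[[467.0, -216.0], [300.0, -198.0]], [[473.0, -222.0], [326.0, -207.0]], [[479.0, -228.0], [352.0, -215.0]]]
[[[531.0, -359.0], [275.0, -356.0], [337.0, -356.0]], [[512.0, -321.0], [275.0, -318.0], [333.0, -318.0]], [[494.0, -284.0], [276.0, -280.0], [329.0, -280.0]], [[458.0, -208.0], [278.0, -205.0], [321.0, -205.0]]]
```

View pics/fit1.png

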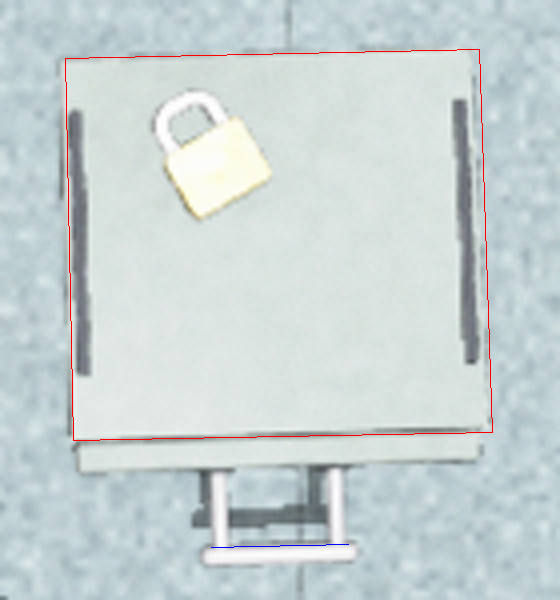

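The fit matches the roof's rear corners and the front edge. The bar's real centre is at crop (280,552), which is (380,258) in the full picture. Next I'll go over the obstacles, grip the bar and pull.

```bash
python3 - <<'E'
from h import *
d=cam('top')
b=onplane(d,[[310+280/4-.4,120+552/4-.4]],76)[0]; print('bar',b.round(1))
roofc=onplane(d,[[310+276/4,120+437/4]],102)[0]; print('roof front mid',roofc.round(1))
bx,by=b[:2]
p=robot.current_tcp_pos()
for yaw in (-np.pi/2,np.pi/2):
    for P in ((bx,by,400),(bx,by,58),(bx-150,by,58)):
        q=robot.inverse_kinematics(P,[np.pi,0,yaw]); print(yaw,P,None if q is None else np.round(q,2))
robot.move_linear([p[0],p[1],420],speed=250)
print(robot.current_t(),robot.current_qpos())
E
```

```text
bar [ 452.9 -362.    76. ]
roof front mid [ 505.8 -359.3  102. ]
-1.5707963267948966 (np.float64(452.8644680315164), np.float64(-362.0118416240499), 400) [-0.87  0.26  1.1  -0.    1.78  2.27]
-1.5707963267948966 (np.float64(452.8644680315164), np.float64(-362.0118416240499), 58) [-0.87  0.46  1.66 -0.    1.02  2.27]
-1.5707963267948966 (np.float64(302.8644680315164), np.float64(-362.0118416240499), 58) [-1.11  0.3   1.93 -0.    0.92  2.03]
1.5707963267948966 (np.float64(452.8644680315164), np.float64(-362.0118416240499), 400) [-0.87  0.26  1.1   0.    1.78 -0.87]
1.5707963267948966 (np.float64(452.8644680315164), np.float64(-362.0118416240499), 58) [-0.87  0.46  1.66  0.    1.02 -0.87]
1.5707963267948966 (np.float64(302.8644680315164), np.float64(-362.0118416240499), 58) [-1.11  0.3   1.93  0.    0.92 -1.11]
1.2083 [ 9.82225743e-01  2.08685113e-01  1.12623415e+00 -1.56084324e-05
  1.80883303e+00 -2.02773864e-01]
```

```bash
python3 - <<'E'
from h import *
bx,by=452.9,-361.5; o=[np.pi,0,np.pi/2]
robot.move_ptp([bx,by,400],o); robot.move_gripper(0.38)
robot.move_linear([bx,by,130],speed=200)
s=robot.move_linear([bx,by,58],speed=60,f_stop=12); print('desc',s,robot.current_tcp_pos())
if not s:
    robot.move_gripper(0); print('w',robot.current_gripper_width()*93,robot.current_finger_force(),robot.current_contact_force())
    s=robot.move_linear([bx-156,by,58],speed=70,f_stop=18); print('pull',s,robot.current_tcp_pos(),robot.current_contact_force())
d=cam('top'); cv2.imwrite('pics/pull.png',d['img']); print(robot.current_t())
E
```

```text
desc False [ 453.15849013 -361.76104031   58.48645455]
w 9.157726423439929 30.015018582344055 [-4.73639159 -0.70811787  3.95141834]
pull True [ 301.49345009 -363.78525094   58.04327168] [-0.03441185 -0.53079406  2.02022593]
10.8333
```

View pics/pull.png

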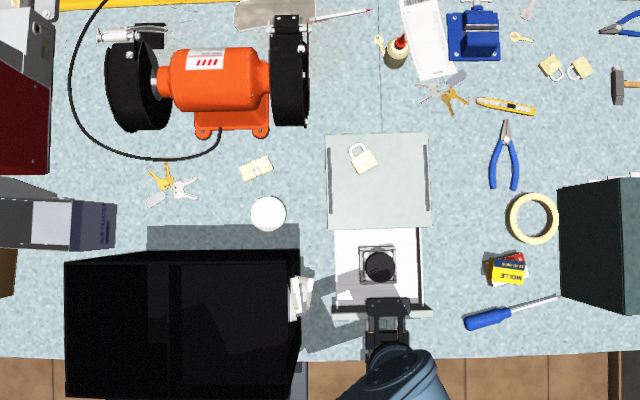

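The drawer is open to its stop, with the jar and black cap at about (379,264). I'll release, raise and look closely at the cap.

```bash
python3 - <<'E'
from h import *
robot.move_gripper(0.36)
p=robot.current_tcp_pos()
robot.move_linear([p[0],p[1],200],speed=150)
robot.move_linear([290,-420,300],speed=250)
d=cam('top'); e=cam('side'); 
c=proj(d,[438,-362,88])[0]; u,v=int(c[0]),int(c[1]); print(u,v)
a=cv2.resize(d['img'][v-30:v+30,u-30:u+30],None,fx=9,fy=9,interpolation=cv2.INTER_CUBIC)
a=cv2.convertScaleAbs(a,alpha=1.3,beta=20)
c2=proj(e,[438,-362,88])[0]; u2,v2=int(c2[0]),int(c2[1]); print(u2,v2)
b=cv2.resize(e['img'][max(0,v2-50):v2+50,u2-50:u2+50],None,fx=5.4,fy=5.4,interpolation=cv2.INTER_CUBIC)
cv2.imwrite('pics/cap.png',cv2.LUT(a,(255*(np.arange(256)/255)**.5).astype(np.uint8)));cv2.imwrite('pics/capside.png',b)
np.save('top.npy',d['img']);print(robot.current_t())
E
```

```text
380 266
411 190
13.2667
```

View pics/cap.png

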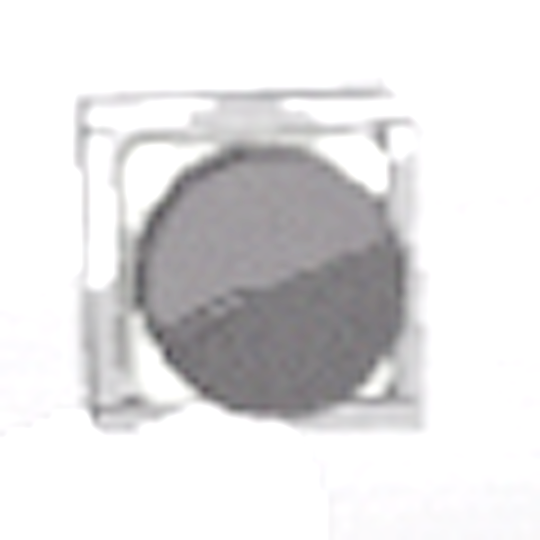

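View pics/capside.png

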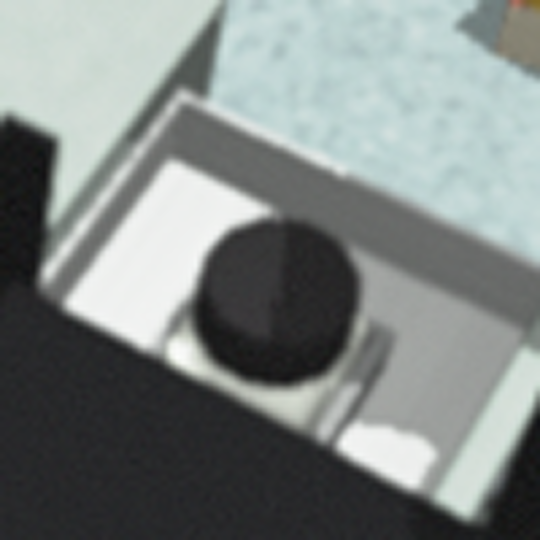

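The cap centre is near crop (275,283), but a shadow edge crosses it and hides the bar; there is a small step near (235,297). I'll clear the shadow by moving the arm, average several frames and stretch the contrast.

```bash
python3 - <<'E'
from h import *
robot.move_linear([290,-520,330],speed=300)
out=[]
for n in('top','side'):
    ims=[cam(n) for _ in range(8)]; d=ims[0]; m=np.mean([i['img'].astype(float).mean(2) for i in ims],0)
    np.save(n+'m.npy',m)
    c=proj(d,[438,-362,88])[0]; u,v=int(c[0]),int(c[1]); print(u,v,m[v-8:v+8,u-10:u+10].min(),m[v-8:v+8,u-10:u+10].max())
    w=20
    a=cv2.resize(m[v-w:v+w,u-w:u+w],(390,390),interpolation=cv2.INTER_CUBIC)
    lo,hi=np.percentile(m[v-8:v+8,u-10:u+10],[1,99]); out.append(np.clip((a-lo*.7)/(hi*1.1-lo*.7)*255,0,255))
cv2.imwrite('pics/cap2.png',np.hstack(out)); print(robot.current_t())
E
```

```text
380 266 24.08333333333333 65.125
411 190 48.20833333333333 243.37499999999997
14.5667[ WARN:0@11.820] global loadsave.cpp:1063 imwrite_ Unsupported depth image for selected encoder is fallbacked to CV_8U.
```

View pics/cap2.png

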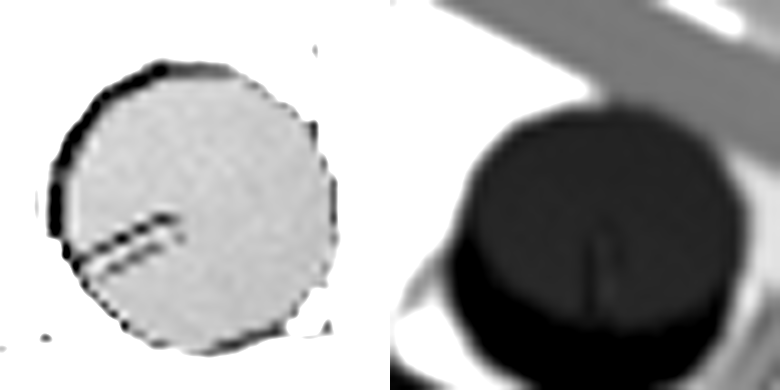

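The shadow is gone. In the left (top) half the bar runs from about (177,228) out to (88,268), with the cap centre at about (201,211) in crop pixels.

```bash
python3 - <<'E'
from h import *
d=cam('top'); e=cam('side'); s=40/390
P=lambda *q: onplane(d,[[360-.5+s*(x+.5),246-.5+s*(y+.5)] for x,y in q],89)
c,i,o=P((201,211),(177,228),(88,268)); print('c',c,'bar',i,o)
v=o-i; v2=o-c
for v in(v,v2): print('yaw',np.arctan2(-v[1],-v[0]))
# side check
q=onplane(e,[[391-.5+s*(602-390),170-.5+s*220],[391-.5+s*(600-390),170-.5+s*318],[391-.5+s*(608-390),170-.5+s*216]],89); print(q); v=q[1]-q[0]; print('yaw side',np.arctan2(-v[1],-v[0]))
m=np.load('topm.npy')[246:286,360:400]; mk=(m<90).astype(np.uint8)
n,l,st,ce=cv2.connectedComponentsWithStats(mk); k=1+np.argmax(st[1:,4]); print(ce[k],st[k],onplane(d,[ce[k]+[360,246]],80))
th=np.array(cab([588,-362,0.013],[-150,0,0]))[0]; print('expected',th)
for yaw in np.arange(-3,3.1,.5):
    q=robot.inverse_kinematics([*c[:2],66],[np.pi,0,yaw]); print(round(yaw,2),None if q is None else np.round(q,2))
E
```

```text
c [ 436.32237516 -361.22495913   89.        ] bar [ 433.23549341 -356.64929394   89.        ] [ 426.09014005 -339.79191916   89.        ]
yaw -1.1698822883434172
yaw -1.1253877588373857
[[ 434.2373326  -359.22189801   89.        ]
 [ 424.1456677  -339.20084882   89.        ]
 [ 433.73872387 -360.67229811   89.        ]]
yaw side -1.1039117765334294
[19.51268358 20.97730307] [  3   6  33  31 749] [[ 435.88805655 -361.0160719    80.        ]]
expected [ 438.01267482 -363.94994508    0.        ]
-3.0 [-0.89  0.43  1.69  0.    1.02 -2.6 ]
-2.5 [-0.89  0.43  1.69 -0.    1.02 -3.1 ]
-2.0 [-0.89  0.43  1.69 -0.    1.02  2.68]
-1.5 [-0.89  0.43  1.69 -0.    1.02  2.18]
-1.0 [-0.89  0.43  1.69 -0.    1.02  1.68]
-0.5 [-0.89  0.43  1.69 -0.    1.02  1.18]
0.0 [-0.89  0.43  1.69 -0.    1.02  0.68]
0.5 [-0.89  0.43  1.69 -0.    1.02  0.18]
1.0 [-0.89  0.43  1.69  0.    1.02 -0.32]
1.5 [-0.89  0.43  1.69  0.    1.02 -0.82]
2.0 [-0.89  0.43  1.69  0.    1.02 -1.32]
2.5 [-0.89  0.43  1.69  0.    1.02 -1.82]
3.0 [-0.89  0.43  1.69  0.    1.02 -2.32]
```

```bash
python3 - <<'E'
from h import *
x,y=436.4,-361.5; o=[np.pi,0,0.4]
robot.move_linear([300,-450,330],speed=300)
robot.move_ptp([x,y,220],o); robot.move_gripper(0.85)
robot.move_linear([x,y,110],speed=150)
s=robot.move_linear([x,y,65.5],speed=40,f_stop=10); print('desc',s,robot.current_tcp_pos())
if s: raise SystemExit
robot.move_gripper(0); print('w',robot.current_gripper_width()*93,robot.current_finger_force(),robot.current_contact_force().round(1),robot.current_tcp_pos())
q=np.array(robot.current_qpos())
for k in range(6):
    q[5]-=0.2; robot.move_j(q.tolist()); robot.sleep(.1)
    print(round(0.2*(k+1),1),robot.current_t(),robot.current_eef_rot()[2].round(3),robot.current_ft_torque().round(2),robot.current_contact_force().round(1),robot.current_gripper_width()*93,robot.current_tcp_pos().round(1))
d=cam('top'); cv2.imwrite('pics/turned.png',d['img'])
E
```

```text
desc False [ 436.56667267 -361.70593985   65.81197173]
w 53.83976650840562 29.943800093606114 [ 0.  -0.7 -0.2] [ 436.57840015 -361.91521626   65.66398235]
0.2 20.3417 0.597 [-0.07  0.1   0.04] [-0.5 -0.3 -0. ] 53.41953052736592 [ 436.5 -361.9   65.6]
0.4 20.75 0.796 [-0.    0.14  0.02] [-0.  -0.2  0.4] 53.83970901520608 [ 436.5 -361.7   65.6]
0.6 21.1583 0.996 [0.11 0.21 0.01] [-1.2  0.7  0.6] 53.79828814052394 [ 436.5 -361.7   65.6]
0.8 21.5667 1.196 [0.2  0.24 0.07] [-1.3  1.4  2.6] 53.966856512235374 [ 436.6 -361.9   65.8]
1.0 21.975 1.397 [0.46 0.45 0.05] [-1.5  3.   9.8] 53.92562006855617 [ 436.9 -362.2   66.9]
1.2 22.3833 1.597 [0.53 0.51 0.1 ] [-3.2  3.3 10.7] 53.76891482692244 [ 436.9 -362.    66.9]
```

The tool rose by 1.3 mm with an upward push after about 0.9 rad, which suggests the lugs let go. I'll test this by lifting 5 mm and weighing the load: about 0.4 N for the cap alone, 2.4 N or more with the jar.

```bash
python3 - <<'E'
from h import *
p=robot.current_tcp_pos()
for z in (69,71.5):
    s=robot.move_linear([436.6,-361.8,z],speed=20); robot.sleep(.3)
    print(z,s,robot.current_tcp_pos().round(1),robot.current_contact_force().round(2),robot.current_ft_torque().round(2),robot.current_gripper_width()*93)
e=cam('side'); d=cam('top')
a=cv2.resize(e['img'][140:240,351:471],None,fx=4,fy=4,interpolation=cv2.INTER_CUBIC)
b=cv2.resize(d['img'][216:316,330:430],None,fx=4,fy=4,interpolation=cv2.INTER_CUBIC)
cv2.imwrite('pics/lift.png',np.hstack([b,a][:2])[:, :800]);print(robot.current_t())
E
```

```text
69 False [ 436.6 -361.8   68.8] [-0.75 -0.51 -0.38] [-0.04  0.07  0.05] 53.817258610981135
71.5 False [ 436.6 -361.8   71.5] [ 0.22  0.75 -0.83] [-0.04  0.06 -0.01] 54.02247023065246
23.725
```

View pics/lift.png

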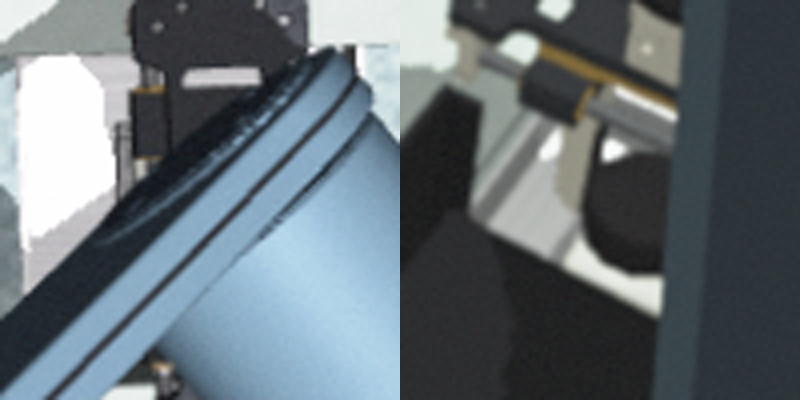

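Although the arm hides most of it, the side view shows the cap in the fingers, and the load is about 0.6 N, so it is the cap alone. I'll lift on in steps, checking the force.

```bash
python3 - <<'E'
from h import *
for z in (75,90,109):
    robot.move_linear([436.6,-361.8,z],speed=30); robot.sleep(.4); f=robot.current_contact_force()
    print(z,robot.current_tcp_pos().round(1),f.round(2),robot.current_finger_force(),robot.current_gripper_width()*93,robot.current_t())
    if f[2]<-2: print('heavy'); break
e=cam('side')
cv2.imwrite('pics/end.png',cv2.resize(e['img'][120:240,341:471],None,fx=4,fy=4,interpolation=cv2.INTER_CUBIC))
E
```

```text
75 [ 436.6 -361.8   75. ] [-0.43 -0.47 -0.6 ] 29.94491749210283 53.988897345932145 24.3917
90 [ 436.6 -361.7   89.9] [-0.47  0.66 -0.2 ] 29.944601365132257 53.698991504810444 25.4417
109 [ 436.6 -361.8  108.9] [ 0.55 -0.   -0.07] 29.94453839957714 54.08030575475603 26.625
```

View pics/end.png

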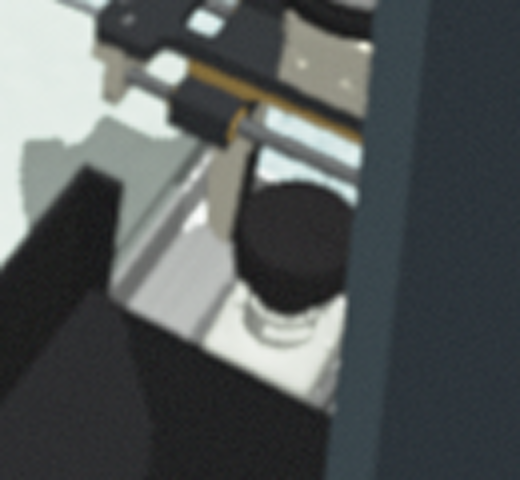

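The cap is held clear above the white jar neck (neck at about (280,325) in the crop), the jar is down in its well and the drawer is open.

```bash
python3 -c "
from h import *
print(robot.hand_in())"
```

```text
the job is handed in; nothing more can be done
None
```

I handed the job in at about 27 s on the robot clock: drawer pulled to its stop, cap unscrewed and held over the jar, about 2 cm clear by my estimate, jar left down in its well; no verdict was returned.

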